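# Line up a set of porcelain vases by height on the drying plank

## Robot

A 6-joint arm with a two-finger parallel gripper is mounted at the origin on the work surface. World frame = base frame: x ahead of the robot, y to its left, z up, the work surface at z = 0. Lengths are in m, angles in degrees, forces in N, time in s.
With the tool pointing down it reaches from about 0.325 to 0.875 m from the base axis. Payload 4.4 kg.
Tool frame: the origin (TCP) lies on the centre line of the jaws, within the pads' length; the fingertips stand 14 mm ahead of it and the grasp point (between the pads) lies 5 mm behind it; z points along the fingers, y is the direction in which the jaws open and shut (so a half turn about z gives the same grasp; the last joint's range is limited). The gripper opens to 85 mm and grips with 20 to 120 N. Pads are 22 mm wide; open, the fingers measure 114 mm over their backs; the gripper's body (76 mm by 85 mm) begins 54 mm behind the grasp point. The pads swing forward as they close: fully open they stand 13 mm farther back than shut.
Start: joints at [-76.461, 11.837, 88.321, -0, 79.842, -8.623], TCP at [0.217, -0.533, 0.213] pointing down, gripper open.
Joint ranges: [-156.59, 156.59], [-49.26, 127.26], [12.9, 141.05], [-63.56, 243.56], [4.71, 150.69], [-161.64, 161.64]. Speed limits (degrees/s): [159.86, 159.86, 180, 180, 180, 180].

## Interface

Orientations are given as [roll, pitch, yaw] about the fixed x, y, z axes, in that order (R = Rz(yaw) Ry(pitch) Rx(roll)).
In Python, from cell import r gives the robot as it stands. The module is installed in compiled form; this text tells all that it offers.
- The arm moves only by the tool apply_moves, never from a script. Its argument "motion" is a list of rows, each a list of 5 numbers: the shift along the world's x, y, z in m, then the turn about the world's z in rad, then the closure, from 0 (fully open) to 1 (shut). In form: [[dx, dy, dz, spin, gripper], ...]. A call has exactly 5 rows; each row is the pose to reach, as a shift and turn from the pose commanded when the call began; what a row does not reach only later rows make up. A row lasts 1/12 s, in which the tool goes at most 41.7 mm and 7.16 degrees, less where a joint would pass 70% of its speed; a pose out of reach is approached as far as the arm can. A call with a gripper value outside its range is refused whole. The fingers move at their own pace and stop on an object; "force" is the grip in N (left out, the last holds). Time passes only in rows, so rows that repeat a pose let the fingers close, or fill a call up. It gives the time, the measured TCP pose, the force and the opening at its end, in the units of the state.
- r.sense(): the state, without advancing time (a new reading comes with each control period).
- r.snapshot(name): name is "scene" or "top" or "wrist"; returns the picture (420x560x3 uint8, red, green, blue); there is no depth.
- r.camera_model(name): a dict with "fx", "fy", "cx", "cy" (pixels), "R" (3x3) and "t" (3): a world point X has camera coordinates R X + t. Camera axes: x right, y down, z forward; pixel columns grow to the right and rows downward; lengths in m; the calibration is good to about 2 mm. A picture is of the moment at which its call begins: read the wrist's pose just before it. camera_model takes no time and is no camera call; for the wrist camera it gives the pose at the moment of the call.
- r.finish_job(): hands the job in, once; it reports no verdict.
The state is a dict: "clock": time; "joints": joint angles; "dq": joint speeds; "joint_efforts": joint torques, N m; "eef_pos": TCP position; "eef_rot": TCP orientation; "wrist_force": force on the tool from outside, world axes, zero at the start; "torque": the same for the moment, N m; "gripper_width": finger opening in m.
Only numpy, scipy, OpenCV 4.12 (cv2) and the standard library are available. Lean on these libraries where they do the work, as an engineer would, in place of code of your own. Each camera call takes 0.05 s, during which the arm holds its last target.

## Task

Line up the four freshly painted porcelain vases by height along the drying plank, one upright in the middle of each grey felt disc: the tallest on the disc next to the blue tile, then steadily shorter towards the other end. They are fragile: never tip one over or drop it, set each down gently, and leave the jar of orange pigment where it stands.

Things in the scene. Friction and masses are not known exactly. Their poses are not given: they have to be found in the camera images.
- vase_a_center (a point): Loose white porcelain vase with pink fruit, shoulder and rim round a dark mouth, 104 mm tall overall (the four are 104, 88, 72 and 56 mm). Round: straight belly 42 mm in diameter from 5 mm above its foot to 18 mm below its rim, foot 38 mm, mouth 32 mm across. About 190 g. This point is on its axis half-way up, 52 mm above its foot; z runs up the axis. Starts upright on the table.
- vase_b_center (a point): Loose white porcelain vase with green fruit, shoulder and rim round a dark mouth, 88 mm tall overall (the four are 104, 88, 72 and 56 mm). Round: straight belly 42 mm in diameter from 5 mm above its foot to 18 mm below its rim, foot 38 mm, mouth 32 mm across. About 165 g. This point is on its axis half-way up, 44 mm above its foot; z runs up the axis. Starts upright on the table.
- vase_c_center (a point): Loose white porcelain vase with violet fruit, shoulder and rim round a dark mouth, 72 mm tall overall (the four are 104, 88, 72 and 56 mm). Round: straight belly 42 mm in diameter from 5 mm above its foot to 18 mm below its rim, foot 38 mm, mouth 32 mm across. About 140 g. This point is on its axis half-way up, 36 mm above its foot; z runs up the axis. Starts upright on the table.
- vase_d_center (a point): Loose white porcelain vase with amber-yellow fruit, shoulder and rim round a dark mouth, 56 mm tall overall (the four are 104, 88, 72 and 56 mm). Round: straight belly 42 mm in diameter from 5 mm above its foot to 18 mm below its rim, foot 38 mm, mouth 32 mm across. About 115 g. This point is on its axis half-way up, 28 mm above its foot; z runs up the axis. Starts upright on the table.
- mark1: Round dark grey felt disc with a thin pale ring, 60 mm in diameter, 4 mm thick, one of four identical ones fixed in a row along the drying plank (a pale wooden board 100 x 440 mm, 12 mm high); number 1 of 4 along the row. Origin: centre of its underside, on the top of the plank; its upper face is 4 mm above. Neighbours are 73 to 97 mm apart.
- mark2: Round dark grey felt disc with a thin pale ring, 60 mm in diameter, 4 mm thick, one of four identical ones fixed in a row along the drying plank (a pale wooden board 100 x 440 mm, 12 mm high); number 2 of 4 along the row. Origin: centre of its underside, on the top of the plank; its upper face is 4 mm above. Neighbours are 73 to 97 mm apart.
- mark3: Round dark grey felt disc with a thin pale ring, 60 mm in diameter, 4 mm thick, one of four identical ones fixed in a row along the drying plank (a pale wooden board 100 x 440 mm, 12 mm high); number 3 of 4 along the row. Origin: centre of its underside, on the top of the plank; its upper face is 4 mm above. Neighbours are 73 to 97 mm apart.
- mark4: Round dark grey felt disc with a thin pale ring, 60 mm in diameter, 4 mm thick, one of four identical ones fixed in a row along the drying plank (a pale wooden board 100 x 440 mm, 12 mm high); number 4 of 4 along the row. Origin: centre of its underside, on the top of the plank; its upper face is 4 mm above. Neighbours are 73 to 97 mm apart.
- blue_tile: Cobalt-blue square tile, 44 mm wide and 5 mm thick, fixed on one end of the plank, beside either disc 1 or disc 4 (a white tile lies on the other end). It is only a sign: the tallest vase belongs on the disc next to it. Origin: centre of its underside, on the top of the plank.
- jar: Bystander: loose closed jar of orange pigment with a white cap, 56 mm in diameter, 62 mm tall, on the table off the left (+y) end of the plank. Origin: centre of its underside. To be left alone. (A brush, a bowl and a bottle also lie about, at least 100 mm from the vases and outside the plank.)

How it is judged:
By the outcome, as a careful person would: the job done as asked, in the order asked, and still so for the second after the job is handed in, with the robot touching nothing.
It also fails if it takes over 106 s, if anything falls off the work surface, if the arm or the gripper's body presses on something with over 40 N, if the wrist force passes 120 N, or if a joint passes its speed limit or range.

## Working session

There is one attempt and no reset: what is moved stays moved. The work goes in short steps, Python scripts to look and compute and a tool call to move; the robot and the scene stay as the last step left them, time stands still between calls to the robot, and variables do not carry over. Pictures are saved under pics/ and viewed, and the job is handed in when it is done.

Besides the shell and the picture viewer there is one more tool, called after ">>>" by a JSON object that holds its "fn" and its "kwargs", one argument or row to a line. apply_moves: Moves the arm, as the interface text tells. Its arguments: {"type":"object","properties":{"motion":{"type":"array","items":{"type":"array","items":{"type":"number"}}},"force":{"type":"number"}},"required":["motion"]}

```bash
mkdir -p pics; python3 - <<'E'
from cell import r
import cv2
s=r.sense()
print(s)
for n in ("scene","top"):
    im=r.snapshot(n); cv2.imwrite(f"pics/{n}0.png",im[:,:,::-1]); print(n,r.camera_model(n))
E
```

```text
{'clock': 0.0, 'joints': array([-7.64590022e+01,  1.18841274e+01,  8.84080568e+01, -1.29558849e-03,
        7.98424319e+01, -8.62278668e+00]), 'dq': array([-0.06802644, -0.02826246,  0.02665003, -0.08496151, -0.0152886 ,
        0.01314871]), 'joint_efforts': array([-4.01473244e-04, -3.83040404e+01, -2.91594726e+01, -2.97270062e-04,
        1.06313275e-02, -1.17202367e-05]), 'eef_pos': array([ 0.21670983, -0.53170209,  0.21190008]), 'eef_rot': array([-1.79866714e+02, -1.89224645e-02,  2.21639925e+01]), 'wrist_force': array([-0.79817924,  0.08146092,  0.36955402]), 'torque': array([ 0.06694183, -0.00581717,  0.04802635]), 'gripper_width': 0.08551881975154427}
scene {'fx': 443.1884717271218, 'fy': 443.1884717271218, 'cx': 284.088896598354, 'cy': 211.6244444870065, 'R': array([[ 0.8340891 ,  0.55126683,  0.02000646],
       [ 0.4085261 , -0.59293267, -0.69392887],
       [-0.37067748,  0.58697166, -0.71976557]]), 't': array([-0.49916632, -0.13164248,  1.29777271])}
top {'fx': 472.4552869132847, 'fy': 472.4552869132847, 'cx': 280.1935080976909, 'cy': 209.54215954578515, 'R': array([[-0.02584906, -0.99966394, -0.00195735],
       [-0.99206502,  0.02589347, -0.12303057],
       [ 0.12303991, -0.00123841, -0.99240095]]), 't': array([0.07227303, 0.54951556, 1.11913275])}
```

View pics/scene0.png

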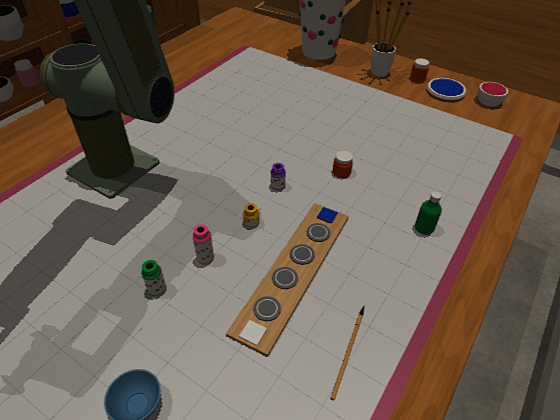

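View pics/top0.png

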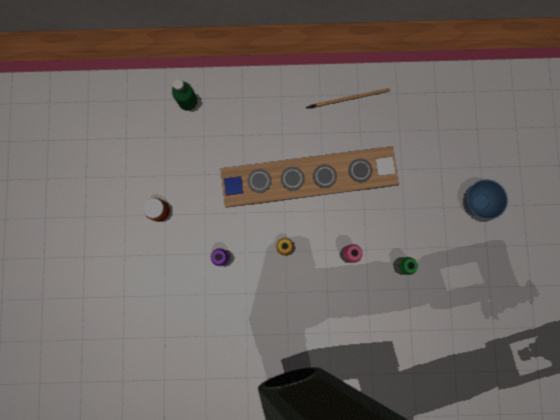

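The pictures show the blue tile at the +y end of the plank, top view (233,186). The discs are at about (259,181), (293,178), (325,176) and (360,170). The vases are violet (220,257), amber (285,246), pink (353,253) and green (408,266). I'll look closer before measuring.

```bash
python3 - <<'E'
import cv2,numpy as np
t=cv2.imread("pics/top0.png"); s=cv2.imread("pics/scene0.png")
a=cv2.resize(t[140:280,200:430],None,fx=3.4,fy=3.4,interpolation=cv2.INTER_CUBIC)
b=cv2.resize(s[150:350,130:360],None,fx=3,fy=3,interpolation=cv2.INTER_CUBIC)
cv2.imwrite("pics/tz.png",a); cv2.imwrite("pics/sz.png",b)
E
```

```text
(no output)
```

View pics/tz.png

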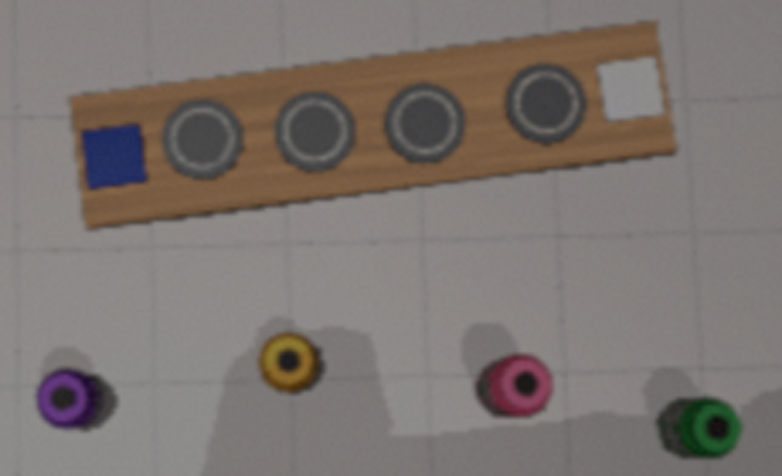

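View pics/sz.png

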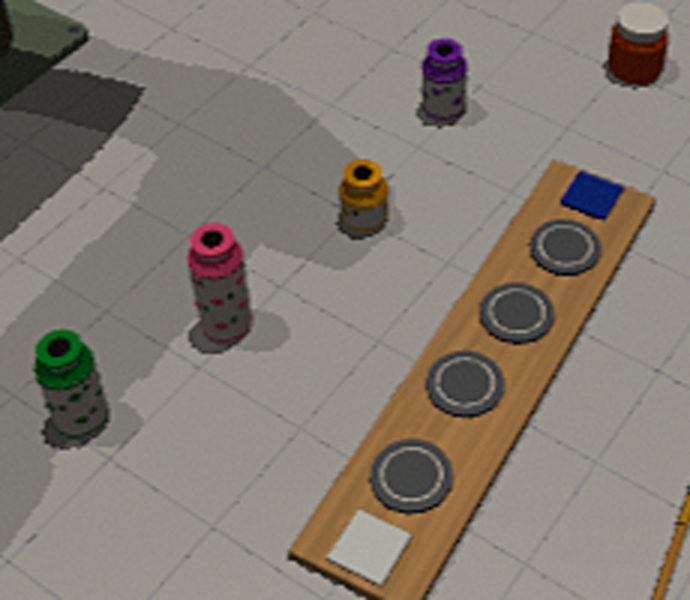

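```bash
cat > h.py <<'E'
import cv2,numpy as np,json
from cell import r
def ray(cam,uv,z):
    R=np.array(cam["R"]);t=np.array(cam["t"])
    d=R.T@np.array([(uv[0]-cam["cx"])/cam["fx"],(uv[1]-cam["cy"])/cam["fy"],1]);c=-R.T@t
    return (c+d*(z-c[2])/d[2])
def blob(mask,seed,rad):
    m=np.zeros_like(mask);cv2.circle(m,tuple(int(round(v)) for v in seed),int(rad),255,-1)
    m=cv2.bitwise_and(m,mask)
    n,l,st,c=cv2.connectedComponentsWithStats(m)
    i=1+np.argmax(st[1:,4]); return c[i],st[i]
E
cat > m.py <<'E'
from h import *
K=6
def up(f): return cv2.resize(cv2.imread(f),None,fx=K,fy=K,interpolation=cv2.INTER_CUBIC)
def dn(c): return (np.array(c)+.5)/K-.5
for n,f,zs in (("top","pics/top0.png",0),("scene","pics/scene0.png",1)):
    im=up(f);cam=r.camera_model(n);hsv=cv2.cvtColor(im,cv2.COLOR_BGR2HSV)
    V=hsv[...,2];S=hsv[...,1]
    if n=="top":
        D=[(259,181),(292.5,178.5),(325,176),(360,170.5)]
        M=dict(c=(219,257),d=(285,246),a=(355,253),b=(411,266))
    else:
        D=[(318,232),(302,254.5),(285,278),(267,308.5)]
        M=dict(c=(278,166.5),d=(250.5,207.5),a=(201,229.5),b=(150,266))
    wood=((S>60)).astype(np.uint8)*255
    for i,p in enumerate(D):
        c,st=blob(255-wood,np.array(p)*K,17*K)
        print(n,"disc",i+1,dn(c).round(2),st[2:4]/K,ray(cam,dn(c),.016).round(4))
    for k,h in dict(a=.104,b=.088,c=.072,d=.056).items():
        dark=(V<55).astype(np.uint8)*255
        c,st=blob(dark,np.array(M[k])*K,7*K)
        print(n,k,dn(c).round(2),st[2:4]/K,ray(cam,dn(c),h).round(4))
    if n=="top":
        bl=cv2.inRange(hsv,(105,120,50),(125,255,200)); c,st=blob(bl,np.array((233,186))*K,16*K);print("tile",ray(cam,dn(c),.017).round(4))
        print("jar",ray(cam,(154,209),.062))
E
python3 m.py
```

```text
top disc 1 [259.03 180.37] [23.5        23.33333333] [0.6282 0.1089 0.016 ]
top disc 2 [292.07 178.15] [23.33333333 23.33333333] [0.6317 0.0262 0.016 ]
top disc 3 [324.45 175.75] [23.33333333 23.16666667] [ 0.6357 -0.0549  0.016 ]
top disc 4 [360.   169.92] [23.16666667 23.33333333] [ 0.6482 -0.1444  0.016 ]
top a [354.19 252.37] [5.66666667 6.        ] [ 0.4404 -0.107   0.104 ]
top b [410.59 265.29] [6.83333333 7.        ] [ 0.4081 -0.2373  0.088 ]
top c [218.09 256.56] [6.16666667 5.66666667] [0.4398 0.2056 0.072 ]
top d [284.42 245.64] [5.16666667 5.16666667] [0.462  0.0502 0.056 ]
tile [0.6168 0.174  0.017 ]
jar [0.55688232 0.35854771 0.062     ]
scene disc 1 [317.99 231.73] [23.5        18.16666667] [0.6294 0.1075 0.016 ]
scene disc 2 [301.78 253.75] [24.16666667 20.16666667] [0.6329 0.0245 0.016 ]
scene disc 3 [284.55 277.31] [25.66666667 21.5       ] [ 0.6366 -0.0564  0.016 ]
scene disc 4 [266.62 308.05] [27.16666667 24.16666667] [ 0.6491 -0.1458  0.016 ]
scene a [200.18 229.23] [6.66666667 5.16666667] [ 0.4405 -0.107   0.104 ]
scene b [149.06 265.33] [7.66666667 6.5       ] [ 0.408  -0.2369  0.088 ]
scene c [277.26 171.14] [11.5  4.5] [0.4508 0.1875 0.072 ]
scene d [250.33 207.18] [5.83333333 4.5       ] [0.4623 0.0498 0.056 ]
```

Both views agree to about 1.5 mm, so I'm starting. In world axes (m), averaged where both views are sound:

| Target | x | y |
|---|---|---|
| Disc 1 (next to the tile) | .629 | .108 |
| Disc 2 | .632 | .0255 |
| Disc 3 | .636 | -.0555 |
| Disc 4 | .6485 | -.145 |
| Vase a | .4405 | -.107 |
| Vase b | .408 | -.237 |
| Vase c | .440 | .205 |
| Vase d | .462 | .050 |

The scene-view reading for vase c took in other dark pixels, so its position is from the top view alone.

I'll hold yaw at 94.5° so the jaws open across the row. Vase b goes first because it is nearest.

>>> {"fn": "apply_moves", "kwargs": {
  "motion": [
    [0.019,0.03,0,0.12,0],
    [0.038,0.059,0,0.245,0],
    [0.057,0.089,0,0.37,0],
    [0.076,0.118,0,0.495,0],
    [0.095,0.148,0,0.62,0]
  ],
  "force": 35
}}

```text
clock: 0.52
eef_pos: [0.3122, -0.3829, 0.2125]
eef_rot: [-180.0, -0.0, 58.0]
wrist_force: [1.0, -0.1, -0.4]
gripper_width: 0.0854
```

>>> {"fn": "apply_moves", "kwargs": {
  "motion": [
    [0.019,0.03,0,0.125,0],
    [0.038,0.059,0,0.25,0],
    [0.057,0.089,0,0.375,0],
    [0.076,0.118,0,0.5,0],
    [0.096,0.148,0,0.62,0]
  ]
}}

```text
clock: 0.93
eef_pos: [0.4081, -0.2348, 0.2127]
eef_rot: [-180.0, -0.0, 93.5]
wrist_force: [1.2, -0.4, -0.3]
gripper_width: 0.0855
```

>>> {"fn": "apply_moves", "kwargs": {
  "motion": [
    [0,0,-0.01,0.022,0],
    [0,0,-0.02,0.022,0],
    [0,0,-0.03,0.022,0],
    [0,0,-0.03,0.022,0],
    [0,0,-0.03,0.022,0]
  ]
}}

```text
clock: 1.35
eef_pos: [0.4065, -0.2369, 0.1817]
eef_rot: [-179.9, -0.1, 94.3]
wrist_force: [0.3, -0.0, 0.7]
gripper_width: 0.0855
```

```bash
python3 - <<'E'
from h import *
im=r.snapshot("wrist"); cv2.imwrite("pics/w1.png",im[:,:,::-1]); cam=r.camera_model("wrist");print(cam)
print(r.sense()["eef_pos"])
E
```

```text
{'fx': 298.12862032471315, 'fy': 298.12862032471315, 'cx': 282.8802335211195, 'cy': 208.16958198643133, 'R': array([[ 0.99714368,  0.07551088, -0.00161099],
       [ 0.07186374, -0.94198727,  0.32786521],
       [ 0.02323986, -0.32704449, -0.94472314]]), 't': array([-0.38777407, -0.28537036,  0.26509205])}
[ 0.40702093 -0.23736878  0.18246818]
```

View pics/w1.png

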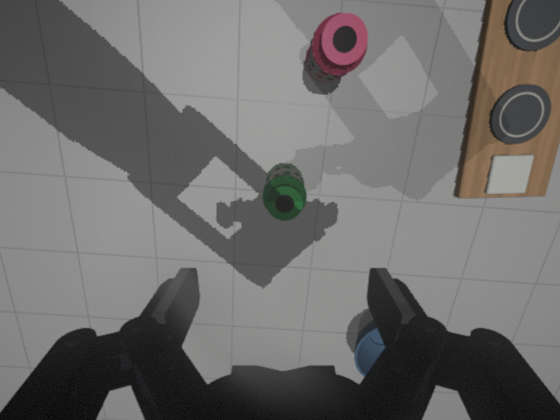

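The wrist view shows the green mouth at (285,204), the pink mouth at (345,40), and disc 4 at (520,114). I'll check these against my map.

```bash
python3 - <<'E'
from h import *
cam=r.camera_model("wrist")
print(ray(cam,(285,203.5),.088),ray(cam,(344.5,39.5),.104),ray(cam,(520,114),.016))
E
```

```text
[ 0.40886523 -0.23665349  0.088     ] [ 0.44096377 -0.10593736  0.104     ] [ 0.64855932 -0.14330552  0.016     ]
```

The wrist view agrees to about 1–2 mm. Descending to TCP z ≈ 0.05 and closing.

>>> {"fn": "apply_moves", "kwargs": {
  "motion": [
    [0.001,0,-0.03,0,0],
    [0.001,0,-0.06,0,0],
    [0.001,0,-0.09,0,0],
    [0.001,0,-0.115,0,0],
    [0.001,0,-0.132,0,0]
  ]
}}

```text
clock: 1.82
eef_pos: [0.4075, -0.2367, 0.0491]
eef_rot: [-179.9, -0.1, 94.3]
wrist_force: [-0.7, 0.8, 0.4]
gripper_width: 0.0852
```

>>> {"fn": "apply_moves", "kwargs": {
  "motion": [
    [0,0,0,0,0],
    [0,0,0,0,0.3],
    [0,0,0,0,0.4],
    [0,0,0,0,0.5],
    [0,0,0,0,0.6]
  ]
}}

```text
clock: 2.23
eef_pos: [0.4098, -0.2378, 0.053]
eef_rot: [179.9, 0.2, 94.5]
wrist_force: [-8.6, -0.4, 16.1]
gripper_width: 0.0388
```

>>> {"fn": "apply_moves", "kwargs": {
  "motion": [
    [0,0,0,0,0.7],
    [0,0,0,0,0.8],
    [0,0,0,0,0.8],
    [0,0,0,0,0.8],
    [0,0,0,0,0.8]
  ]
}}

```text
clock: 2.65
eef_pos: [0.4091, -0.2383, 0.0541]
eef_rot: [-180.0, 0.2, 94.5]
wrist_force: [-5.7, -0.1, 12.6]
gripper_width: 0.0329
```

```bash
python3 - <<'E'
from h import *
w=r.snapshot("wrist"); t=r.snapshot("scene"); print(r.sense())
t=cv2.resize(t[220:340,100:260],(560,420),interpolation=cv2.INTER_CUBIC)
cv2.imwrite("pics/w2.png",cv2.resize(np.hstack([w,t])[:,:,::-1],(800,300)))
E
```

```text
{'clock': 2.75, 'joints': array([-40.59353331,  11.12292634, 110.31885552,  -0.17710043,
        58.42563377, -45.03098643]), 'dq': array([ 0.00581744, -0.01177359,  0.11955556,  0.13340026, -0.0836587 ,
       -0.02220177]), 'joint_efforts': array([ 1.39819980e+00, -2.70473188e+01, -2.15910637e+01,  1.15247671e+00,
       -1.60135254e+00,  1.15034950e-02]), 'eef_pos': array([ 0.40915014, -0.23824406,  0.05406446]), 'eef_rot': array([-179.98671478,    0.20049948,   94.53003248]), 'wrist_force': array([-6.74856506, -1.36205518, 13.00210122]), 'torque': array([0.06633315, 1.29469232, 0.03921315]), 'gripper_width': 0.03360938296079993}
```

View pics/w2.png

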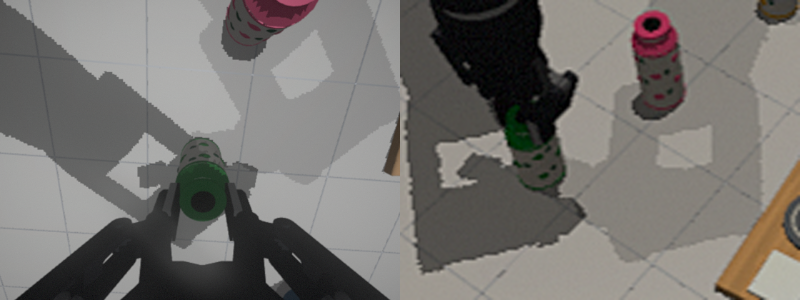

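```bash
python3 - <<'E'
from h import *
cam=r.camera_model("wrist");w=r.snapshot("wrist")
cv2.imwrite("pics/w3.png",cv2.resize(w[180:420,140:440,::-1],(750,600)))
print(ray(cam,(284,281),.088))
R=np.array(cam["R"]);t=np.array(cam["t"])
def proj(X): 
    p=R@np.array(X)+t; return (p[0]/p[2]*cam["fx"]+cam["cx"],p[1]/p[2]*cam["fy"]+cam["cy"])
p=r.sense()["eef_pos"]
for z in (-.014,0,.005,.034): print(z,proj(p+[0,0,z]))
for X in ([.408,-.237,.088],[.408,-.237,0]): print(proj(X))
E
```

```text
[ 0.40960784 -0.23535206  0.088     ]
-0.014 (np.float64(282.6980379864989), np.float64(243.14075100196084))
0 (np.float64(282.6672291968855), np.float64(253.41528772827496))
0.005 (np.float64(282.655099749699), np.float64(257.4603817469533))
0.034 (np.float64(282.56947629825896), np.float64(286.0152619448968))
(np.float64(280.48879184566823), np.float64(283.64234151475995))
(np.float64(281.4361114599216), np.float64(218.63352867817605))
```

View pics/w3.png

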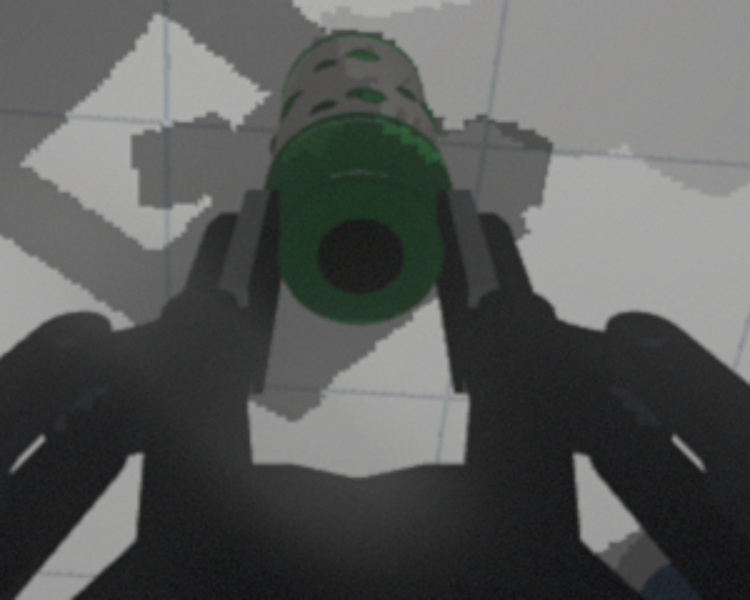

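```bash
python3 - <<'E'
from h import *
t=r.snapshot("scene"); cam=r.camera_model("scene")
t=cv2.convertScaleAbs(t,alpha=2.0)
R=np.array(cam["R"]);T=np.array(cam["t"])
def proj(X): 
    p=R@np.array(X)+T; return np.array((p[0]/p[2]*cam["fx"]+cam["cx"],p[1]/p[2]*cam["fy"]+cam["cy"]))
K=8;o=np.array([120,225])
c=cv2.resize(t[225:300,120:215],None,fx=K,fy=K,interpolation=cv2.INTER_CUBIC)[:,:,::-1].copy()
p=r.sense()["eef_pos"]
for z,col in ((p[2]-.014,(0,0,255)),(p[2],(255,0,0)),(.088,(255,255,0)),(0,(255,255,0))):
    q=(proj([p[0],p[1],z])-o+.5)*K; cv2.circle(c,tuple(int(v) for v in q),5,col,-1)
cv2.imwrite("pics/s4.png",c)
E
```

```text
(no output)
```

View pics/s4.png

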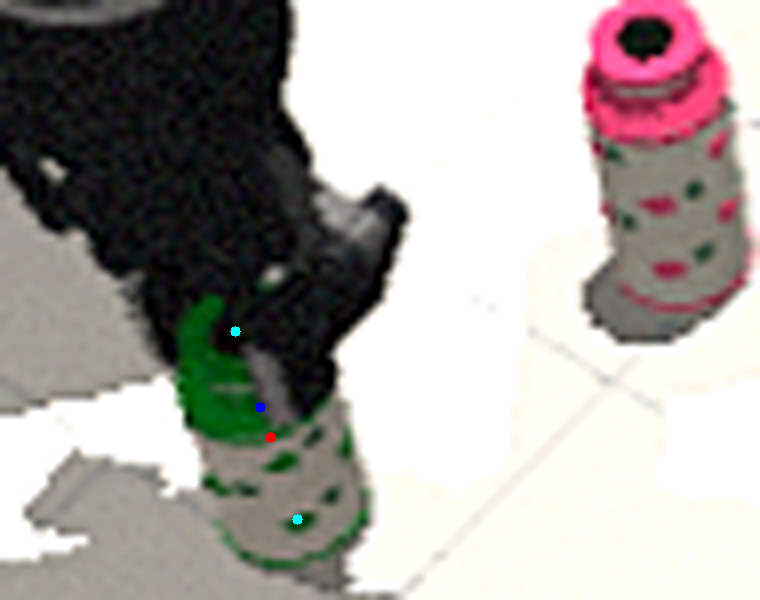

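The pads are on the rim and shoulder: width 33 mm, tips about 28 mm higher than the tool data implies. I'll open, back off, and measure where the fingertips really are in the pictures.

>>> {"fn": "apply_moves", "kwargs": {
  "motion": [
    [0,0,0,0,0.5],
    [0,0,0,0,0.3],
    [0,0,0,0,0],
    [0,0,0,0,0],
    [0,0,0,0,0]
  ]
}}

```text
clock: 3.27
eef_pos: [0.4089, -0.2364, 0.0511]
eef_rot: [180.0, -0.0, 94.5]
wrist_force: [0.3, 0.1, -0.3]
gripper_width: 0.0852
```

>>> {"fn": "apply_moves", "kwargs": {
  "motion": [
    [0,0,0,0,0],
    [0,0,0.03,0,0],
    [0,0,0.06,0,0],
    [0,0,0.09,0,0],
    [0,0,0.1,0,0]
  ]
}}

```text
clock: 3.68
eef_pos: [0.4113, -0.2385, 0.1555]
eef_rot: [179.7, 0.3, 94.5]
wrist_force: [1.2, -0.5, 0.9]
gripper_width: 0.0855
```

```bash
python3 - <<'E'
from h import *
t=r.snapshot("scene"); cam=r.camera_model("scene"); w=r.snapshot("wrist"); cw=r.camera_model("wrist")
p=r.sense()["eef_pos"];print(p,r.sense()["gripper_width"])
t=cv2.convertScaleAbs(t,alpha=2.0)
def proj(cam,X): 
    q=np.array(cam["R"])@np.array(X)+cam["t"]; return np.array((q[0]/q[2]*cam["fx"]+cam["cx"],q[1]/q[2]*cam["fy"]+cam["cy"]))
K=4;o=np.array([90,190])
c=cv2.resize(t[190:310,90:260],None,fx=K,fy=K,interpolation=cv2.INTER_CUBIC)[:,:,::-1].copy()
w=w[:,:,::-1].copy()
for z,col in ((p[2]-.014,(0,0,255)),(p[2],(255,0,0)),(p[2]+.014,(255,255,0))):
  for s in (-1,0,1):
    X=[p[0]+s*.0425,p[1],z]
    q=(proj(cam,X)-o+.5)*K; cv2.circle(c,tuple(int(v) for v in q),4,col,-1)
    q=proj(cw,X);cv2.circle(w,tuple(int(v) for v in q),3,col,-1)
cv2.imwrite("pics/s5.png",c);cv2.imwrite("pics/w5.png",w)
E
```

```text
[ 0.41064487 -0.23793225  0.153546  ] 0.08546040524538685
```

View pics/s5.png

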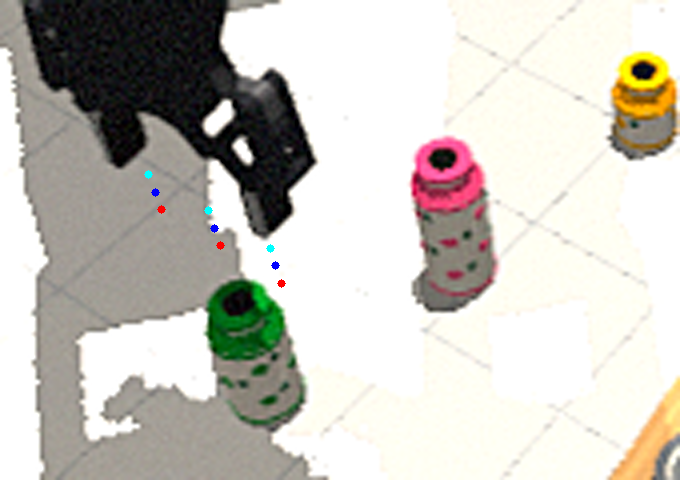

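View pics/w5.png

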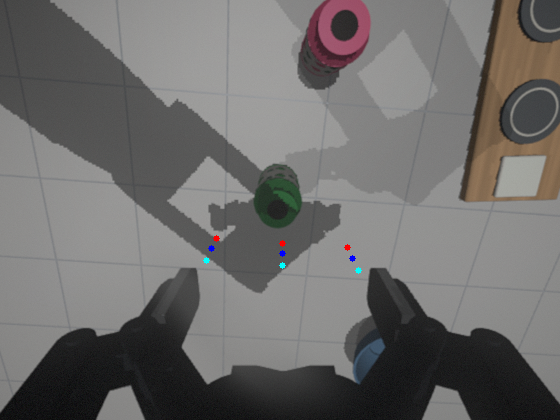

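The pictures show the open fingertips about 24 mm *behind* the reported TCP, at (270,235) in the scene crop. The stated tool offset puts them ahead of it, so it is about 25 mm off along the tool. The lateral centring is fine. The grasps therefore need a TCP about 35 mm lower than I assumed. I'll re-check vase b, then go.

```bash
python3 - <<'E'
from h import *
cam=r.camera_model("wrist");print(r.sense()["eef_pos"],ray(cam,(277,210),.088))
E
```

```text
[ 0.41064487 -0.23793225  0.153546  ] [ 0.40596249 -0.23403948  0.088     ]
```

>>> {"fn": "apply_moves", "kwargs": {
  "motion": [
    [-0.002,0.002,-0.03,0,0],
    [-0.002,0.002,-0.06,0,0],
    [-0.002,0.002,-0.09,0,0],
    [-0.002,0.002,-0.115,0,0],
    [-0.002,0.002,-0.137,0,0]
  ]
}}

```text
clock: 4.2
eef_pos: [0.4042, -0.2322, 0.01]
eef_rot: [-179.8, -0.3, 94.5]
wrist_force: [-1.1, -0.0, -0.3]
gripper_width: 0.0852
```

>>> {"fn": "apply_moves", "kwargs": {
  "motion": [
    [0,0,0,0,0],
    [0,0,0,0,0.2],
    [0,0,0,0,0.3],
    [0,0,0,0,0.4],
    [0,0,0,0,0.45]
  ]
}}

```text
clock: 4.62
eef_pos: [0.4081, -0.2355, 0.0156]
eef_rot: [179.9, 0.1, 94.5]
wrist_force: [0.2, -0.8, 0.1]
gripper_width: 0.047
```

>>> {"fn": "apply_moves", "kwargs": {
  "motion": [
    [0,0,0,0,0.5],
    [0,0,0,0,0.55],
    [0,0,0,0,0.6],
    [0,0,0,0,0.7],
    [0,0,0,0,0.7]
  ]
}}

```text
clock: 5.03
eef_pos: [0.4075, -0.2354, 0.0156]
eef_rot: [179.9, 0.1, 94.5]
wrist_force: [-1.6, -0.3, 4.9]
gripper_width: 0.0414
```

Width 41.4 mm, a proper belly grip. Lifting and carrying to disc 2.

>>> {"fn": "apply_moves", "kwargs": {
  "motion": [
    [0,0,0.01,0,0.7],
    [0,0,0.035,0,0.7],
    [0,0,0.07,0,0.7],
    [0,0,0.105,0,0.7],
    [0,0,0.14,0,0.7]
  ]
}}

```text
clock: 5.45
eef_pos: [0.4063, -0.2339, 0.1557]
eef_rot: [-180.0, -0.0, 94.5]
wrist_force: [1.0, -0.3, -2.6]
gripper_width: 0.0413
```

>>> {"fn": "apply_moves", "kwargs": {
  "motion": [
    [0.012,0.014,0,0,0.7],
    [0.034,0.039,0,0,0.7],
    [0.058,0.067,0,0,0.7],
    [0.082,0.095,0,0,0.7],
    [0.106,0.123,0,0,0.7]
  ]
}}

```text
clock: 5.87
eef_pos: [0.5135, -0.1101, 0.1548]
eef_rot: [180.0, 0.0, 94.4]
wrist_force: [0.5, -0.5, -2.9]
gripper_width: 0.0414
```

>>> {"fn": "apply_moves", "kwargs": {
  "motion": [
    [0.024,0.028,0,0,0.7],
    [0.048,0.056,0,0,0.7],
    [0.072,0.084,0,0,0.7],
    [0.094,0.11,0,0,0.7],
    [0.109,0.128,0,0,0.7]
  ]
}}

```text
clock: 6.28
eef_pos: [0.6233, 0.0195, 0.1545]
eef_rot: [179.9, -0.1, 94.6]
wrist_force: [-0.0, 0.3, -2.4]
gripper_width: 0.0413
```

>>> {"fn": "apply_moves", "kwargs": {
  "motion": [
    [0.009,0.009,-0.02,0,0.7],
    [0.01,0.0095,-0.04,0,0.7],
    [0.01,0.0095,-0.06,0,0.7],
    [0.01,0.0095,-0.08,0,0.7],
    [0.01,0.0095,-0.09,0,0.7]
  ]
}}

```text
clock: 6.7
eef_pos: [0.6295, 0.0266, 0.0612]
eef_rot: [-179.7, -0.1, 94.5]
wrist_force: [-1.2, -0.4, -2.9]
gripper_width: 0.0412
```

```bash
python3 - <<'E'
from h import *
s=r.sense();w=r.snapshot("wrist");cw=r.camera_model("wrist");t=r.snapshot("top")
print(s["eef_pos"],s["wrist_force"])
cv2.imwrite("pics/w6.png",w[:,:,::-1]);cv2.imwrite("pics/t6.png",t[:,:,::-1])
a=cv2.resize(cv2.imread("pics/t6.png")[140:280,200:430],(560,341));b=cv2.resize(w[:,:,::-1],(455,341))
cv2.imwrite("pics/c6.png",cv2.resize(np.hstack([a,b]),None,fx=.78,fy=.78))
E
```

```text
[0.6295012  0.02659952 0.06124561] [-1.22331273 -0.35781284 -2.88842991]
```

View pics/c6.png

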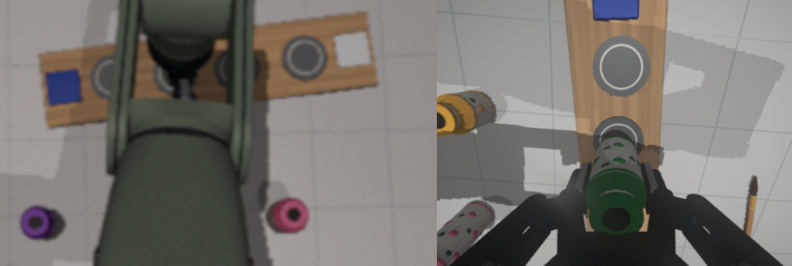

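View pics/w6.png

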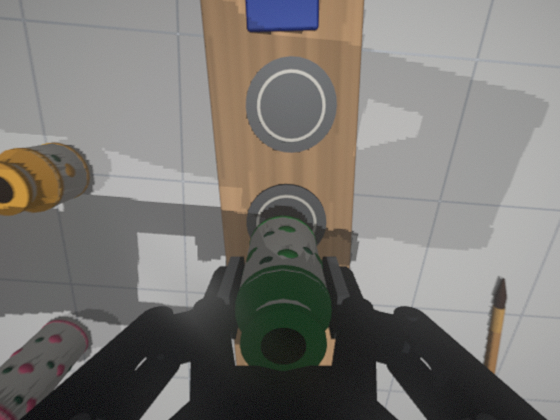

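The wrist view shows the held mouth at (285,345), disc 2 under it, and disc 1 at (291,104).

```bash
python3 - <<'E'
from h import *
cw=r.camera_model("wrist");p=r.sense()["eef_pos"]
print(p,ray(cw,(285,345),p[2]+.0724),ray(cw,(291,104.5),.016))
# foot far edge
print("foot far edge",ray(cw,(286,217),p[2]-.0156+.004),"disc2 far edge, left, right",ray(cw,(286,184),.016),ray(cw,(247,222),.016),ray(cw,(326,222),.016))
E
```

```text
[0.62926691 0.02631345 0.06151167] [0.63066826 0.02630272 0.13391167] [0.62776549 0.11134099 0.016     ]
foot far edge [0.62976007 0.04551026 0.04991167] disc2 far edge, left, right [0.6288755  0.05773962 0.016     ] [0.6022765  0.02635164 0.016     ] [0.66092016 0.03110474 0.016     ]
```

>>> {"fn": "apply_moves", "kwargs": {
  "motion": [
    [0.001,0.001,-0.008,0,0.7],
    [0.001,0.001,-0.016,0,0.7],
    [0.001,0.001,-0.023,0,0.7],
    [0.001,0.001,-0.027,0,0.7],
    [0.001,0.001,-0.03,0,0.7]
  ]
}}

```text
clock: 7.22
eef_pos: [0.6326, 0.0269, 0.0336]
eef_rot: [-180.0, -0.0, 94.5]
wrist_force: [0.1, 0.5, -2.5]
gripper_width: 0.0416
```

>>> {"fn": "apply_moves", "kwargs": {
  "motion": [
    [0,0,0,0,0.7],
    [0,0,-0.001,0,0.7],
    [0,0,-0.001,0,0.7],
    [0,0,-0.002,0,0.7],
    [0,0,-0.002,0,0.7]
  ]
}}

```text
clock: 7.63
eef_pos: [0.6331, 0.027, 0.0323]
eef_rot: [180.0, 0.0, 94.5]
wrist_force: [-0.2, 0.8, -2.0]
gripper_width: 0.0417
```

>>> {"fn": "apply_moves", "kwargs": {
  "motion": [
    [0,0,-0.001,0,0.7],
    [0,0,-0.001,0,0.7],
    [0,0,-0.002,0,0.7],
    [0,0,-0.002,0,0.7],
    [0,0,-0.002,0,0.7]
  ]
}}

```text
clock: 8.05
eef_pos: [0.6333, 0.0269, 0.0316]
eef_rot: [180.0, 0.0, 94.5]
wrist_force: [-2.6, 0.1, 5.9]
gripper_width: 0.0412
```

Contact is felt, so I'll release and rise.

>>> {"fn": "apply_moves", "kwargs": {
  "motion": [
    [0,0,0,0,0.45],
    [0,0,0,0,0.3],
    [0,0,0,0,0.15],
    [0,0,0,0,0],
    [0,0,0,0,0]
  ]
}}

```text
clock: 8.47
eef_pos: [0.6329, 0.0269, 0.0299]
eef_rot: [-180.0, -0.0, 94.5]
wrist_force: [0.3, 0.7, -0.5]
gripper_width: 0.0854
```

>>> {"fn": "apply_moves", "kwargs": {
  "motion": [
    [0,0,0.01,0,0],
    [0,0,0.04,0,0],
    [0,0,0.08,0,0],
    [0,0,0.12,0,0],
    [0,0,0.15,0,0]
  ]
}}

```text
clock: 8.88
eef_pos: [0.6342, 0.0269, 0.1846]
eef_rot: [179.8, 0.0, 94.5]
wrist_force: [1.3, -0.3, -0.1]
gripper_width: 0.0852
```

```bash
python3 - <<'E'
from h import *
s=r.sense();w=r.snapshot("wrist");cw=r.camera_model("wrist")
print(s["eef_pos"],s["gripper_width"])
cv2.imwrite("pics/w7.png",w[:,:,::-1])
E
```

```text
[0.63415769 0.02689247 0.18455394] 0.08517802854530165
```

View pics/w7.png

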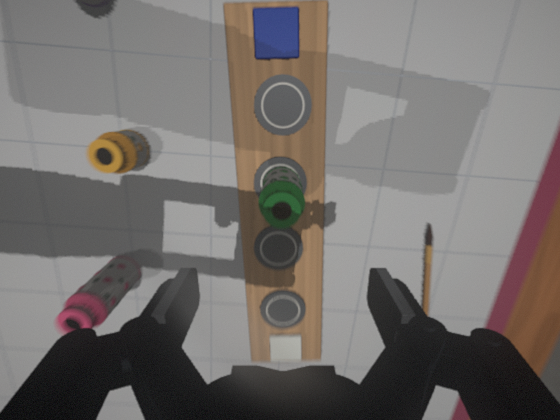

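The green vase stands upright on disc 2. Its mouth is at (282,211), with disc 1 at (283,105), disc 3 at (278,247) and disc 4 at (283,309).

```bash
python3 - <<'E'
from h import *
cw=r.camera_model("wrist");print(r.sense()["eef_pos"])
for n,uv,z in (("b",(282,211),.104),("d1",(283,105),.016),("d3",(278,247),.016),("d4",(283,309),.016),("d2L",(253.5,183),.016),("d2R",(307,183),.016),("a",(72,323),.104),("d",(106,156),.056)): print(n,ray(cw,uv,z).round(4))
E
```

```text
[0.6383479  0.02660287 0.19207982]
b [0.6395 0.022  0.104 ]
d1 [0.6348 0.1104 0.016 ]
d3 [ 0.6418 -0.0579  0.016 ]
d4 [ 0.6554 -0.1507  0.016 ]
d2L [0.6074 0.0224 0.016 ]
d2R [0.6694 0.027  0.016 ]
a [ 0.4375 -0.1131  0.104 ]
d [0.4641 0.0495 0.056 ]
```

>>> {"fn": "apply_moves", "kwargs": {
  "motion": [
    [-0.03,-0.02,0,0,0],
    [-0.062,-0.043,0,0,0],
    [-0.094,-0.065,0,0,0],
    [-0.126,-0.088,0,0,0],
    [-0.16,-0.111,0,0,0]
  ]
}}

```text
clock: 9.35
eef_pos: [0.4716, -0.0847, 0.1805]
eef_rot: [179.9, 0.0, 94.5]
wrist_force: [1.1, -1.7, 1.2]
gripper_width: 0.0855
```

>>> {"fn": "apply_moves", "kwargs": {
  "motion": [
    [-0.024,-0.017,0,0,0],
    [-0.032,-0.0225,0,0,0],
    [-0.032,-0.0225,-0.01,0,0],
    [-0.032,-0.0225,-0.01,0,0],
    [-0.032,-0.0225,-0.01,0,0]
  ]
}}

```text
clock: 9.77
eef_pos: [0.4413, -0.1059, 0.1696]
eef_rot: [-180.0, -0.1, 94.5]
wrist_force: [0.7, 0.0, 0.7]
gripper_width: 0.0858
```

```bash
python3 - <<'E'
from h import *
cw=r.camera_model("wrist");s=r.sense();w=r.snapshot("wrist");t=r.snapshot("top")
print(s["eef_pos"],s["dq"].round(2))
K=4
def dark(im,seed,rad,z,cam):
    im=cv2.resize(im,None,fx=K,fy=K,interpolation=cv2.INTER_CUBIC)
    V=im.max(2)
    c,st=blob((V<48).astype(np.uint8)*255,np.array(seed)*K,rad*K); c=(c+.5)/K-.5
    print(c,st[2:4]/K,ray(cam,c,z).round(4))
cv2.imwrite("pics/w8.png",w[:,:,::-1]);cv2.imwrite("pics/t8.png",t[:,:,::-1])
E
```

```text
[ 0.44134714 -0.10586659  0.16955699] [ 0.66  0.34 -1.03 -0.19  0.14 -0.2 ]
```

View pics/w8.png

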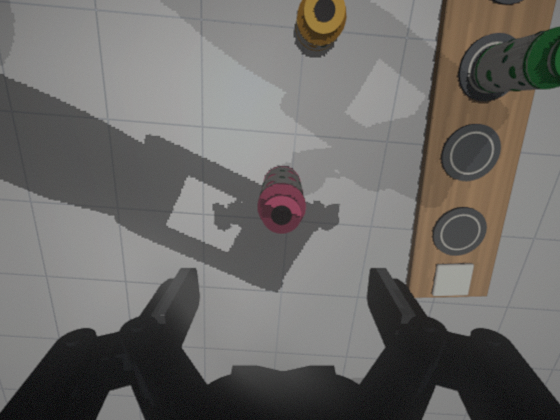

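View pics/t8.png

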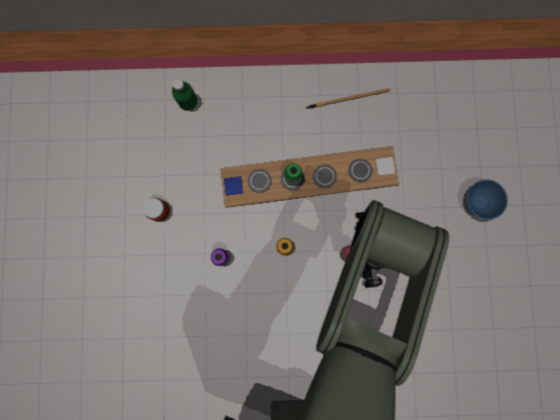

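The wrist view shows the pink mouth at (281,214). The top view shows green upright on disc 2 with its mouth at about (293,171).

```bash
python3 - <<'E'
from h import *
cw=r.camera_model("wrist");ct=r.camera_model("top");cp=lambda c,uv,z:print(ray(c,uv,z).round(4))
cp(cw,(281,214),.104);cp(cw,(471,152),.016);cp(cw,(460,231),.016);cp(cw,(324,10),.056)
t=cv2.imread("pics/t8.png");K=6
im=cv2.resize(t,None,fx=K,fy=K,interpolation=cv2.INTER_CUBIC)
for thr in(40,48,55):
    c,st=blob((im.max(2)<thr).astype(np.uint8)*255,np.array((293,170))*K,5*K);c=(c+.5)/K-.5
    print(c,st[2:4]/K,ray(ct,c,.104).round(4))
E
```

```text
[ 0.4404 -0.1051  0.104 ]
[ 0.6357 -0.0525  0.016 ]
[ 0.6489 -0.1419  0.016 ]
[0.4621 0.0518 0.056 ]
[293.09640523 169.9543573 ] [5.16666667 5.5       ] [0.6341 0.0258 0.104 ]
[293.10189151 169.94468237] [5.83333333 5.83333333] [0.6341 0.0258 0.104 ]
[293.10484877 169.93958528] [6.16666667 6.16666667] [0.6341 0.0258 0.104 ]
```

>>> {"fn": "apply_moves", "kwargs": {
  "motion": [
    [0,0.001,-0.03,0,0],
    [0,0.001,-0.065,0,0],
    [0,0.001,-0.1,0,0],
    [0,0.001,-0.125,0,0],
    [0,0.001,-0.14,0,0]
  ]
}}

```text
clock: 10.28
eef_pos: [0.4395, -0.1038, 0.0269]
eef_rot: [-179.7, -0.2, 94.6]
wrist_force: [-0.3, 0.2, 0.2]
gripper_width: 0.0853
```

>>> {"fn": "apply_moves", "kwargs": {
  "motion": [
    [0,0,0,0,0],
    [0,0,0,0,0.2],
    [0,0,0,0,0.3],
    [0,0,0,0,0.4],
    [0,0,0,0,0.45]
  ]
}}

```text
clock: 10.7
eef_pos: [0.4424, -0.1061, 0.0317]
eef_rot: [179.8, 0.1, 94.5]
wrist_force: [-0.7, -0.9, 0.1]
gripper_width: 0.0472
```

>>> {"fn": "apply_moves", "kwargs": {
  "motion": [
    [0,0,0,0,0.5],
    [0,0,0,0,0.55],
    [0,0,0,0,0.6],
    [0,0,0,0,0.7],
    [0,0,0,0,0.7]
  ]
}}

```text
clock: 11.12
eef_pos: [0.4413, -0.1061, 0.0314]
eef_rot: [179.9, 0.1, 94.5]
wrist_force: [-2.4, -0.8, 6.5]
gripper_width: 0.0412
```

>>> {"fn": "apply_moves", "kwargs": {
  "motion": [
    [0,0,0.01,0,0.7],
    [0,0,0.035,0,0.7],
    [0,0,0.07,0,0.7],
    [0,0,0.105,0,0.7],
    [0,0,0.14,0,0.7]
  ]
}}

```text
clock: 11.53
eef_pos: [0.4403, -0.1052, 0.1719]
eef_rot: [-180.0, -0.0, 94.5]
wrist_force: [1.8, -0.3, -1.8]
gripper_width: 0.0416
```

>>> {"fn": "apply_moves", "kwargs": {
  "motion": [
    [0.008,0.012,0,0,0.7],
    [0.026,0.037,0,0,0.7],
    [0.046,0.064,0,0,0.7],
    [0.066,0.091,0,0,0.7],
    [0.086,0.118,0,0,0.7]
  ]
}}

```text
clock: 11.95
eef_pos: [0.5275, 0.0137, 0.171]
eef_rot: [179.9, 0.0, 94.4]
wrist_force: [0.8, -0.2, -1.8]
gripper_width: 0.0409
```

>>> {"fn": "apply_moves", "kwargs": {
  "motion": [
    [0.026,0.024,0,0,0.7],
    [0.052,0.049,0,0,0.7],
    [0.076,0.073,0,0,0.7],
    [0.094,0.09,0,0,0.7],
    [0.101,0.0975,0,0,0.7]
  ]
}}

```text
clock: 12.37
eef_pos: [0.6298, 0.1127, 0.1705]
eef_rot: [179.9, -0.1, 94.6]
wrist_force: [0.8, 0.2, -2.6]
gripper_width: 0.041
```

>>> {"fn": "apply_moves", "kwargs": {
  "motion": [
    [0,0,-0.015,0,0.7],
    [0,0,-0.035,0,0.7],
    [0,0,-0.06,0,0.7],
    [0,0,-0.08,0,0.7],
    [0,0,-0.09,0,0.7]
  ]
}}

```text
clock: 12.78
eef_pos: [0.6248, 0.1094, 0.0769]
eef_rot: [-179.6, -0.0, 94.5]
wrist_force: [0.2, -0.2, -3.7]
gripper_width: 0.0412
```

>>> {"fn": "apply_moves", "kwargs": {
  "motion": [
    [0,0,0,0,0.7],
    [0,0,-0.005,0,0.7],
    [0,0,-0.01,0,0.7],
    [0,0,-0.012,0,0.7],
    [0,0,-0.012,0,0.7]
  ]
}}

```text
clock: 13.2
eef_pos: [0.6282, 0.1099, 0.0686]
eef_rot: [180.0, 0.0, 94.5]
wrist_force: [-0.3, -0.1, -1.8]
gripper_width: 0.0414
```

```bash
python3 - <<'E'
from h import *
cw=r.camera_model("wrist");s=r.sense();w=r.snapshot("wrist")
print(s["eef_pos"],s["dq"].round(2))
cv2.imwrite("pics/w9.png",w[:,:,::-1])
R=np.array(cw["R"]);T=cw["t"]
np.savez("w9.npz",R=R,t=T)
E
```

```text
[0.6282258  0.10989835 0.06860801] [ 0.12 -0.26 -0.17 -0.02  0.3   0.04]
```

View pics/w9.png

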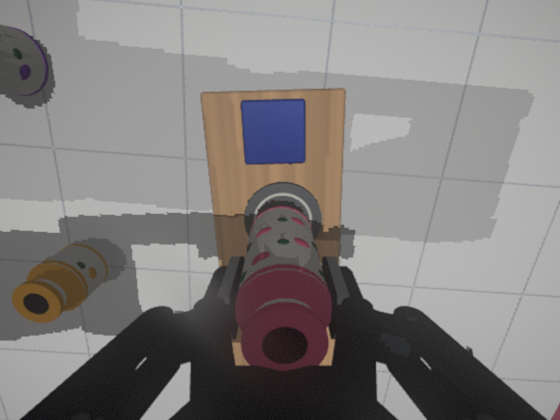

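Pink is held straight above disc 1: disc edges at columns 246 and 322, top row 182, foot edge at row 208.

```bash
python3 - <<'E'
from h import *
cw=r.camera_model("wrist");p=r.sense()["eef_pos"];f=lambda uv,z:ray(cw,uv,z).round(4)[:2]
print("mouth",f((285,345),p[2]-.0314+.104),"foot far",f((284,208),p[2]-.031+.004),"disc far,L,R",f((284,182),.016),f((246,218),.016),f((322,218),.016))
E
```

```text
mouth [0.6292 0.1102] foot far [0.6277 0.1296] disc far,L,R [0.6269 0.1409] [0.6001 0.1103] [0.6582 0.1148]
```

>>> {"fn": "apply_moves", "kwargs": {
  "motion": [
    [0,0,-0.006,0,0.7],
    [0,0,-0.012,0,0.7],
    [0,0,-0.016,0,0.7],
    [0,0,-0.018,0,0.7],
    [0,0,-0.019,0,0.7]
  ]
}}

```text
clock: 13.67
eef_pos: [0.6272, 0.11, 0.0481]
eef_rot: [-179.9, -0.0, 94.5]
wrist_force: [-0.2, 0.8, -1.3]
gripper_width: 0.0414
```

>>> {"fn": "apply_moves", "kwargs": {
  "motion": [
    [0,0,-0.001,0,0.7],
    [0,0,-0.001,0,0.7],
    [0,0,-0.002,0,0.7],
    [0,0,-0.002,0,0.7],
    [0,0,-0.003,0,0.7]
  ]
}}

```text
clock: 14.08
eef_pos: [0.6283, 0.11, 0.0474]
eef_rot: [180.0, 0.0, 94.5]
wrist_force: [-3.8, -0.8, 9.3]
gripper_width: 0.0413
```

>>> {"fn": "apply_moves", "kwargs": {
  "motion": [
    [0,0,0,0,0.7],
    [0,0,0,0,0.7],
    [0,0,0,0,0.7],
    [0,0,0,0,0.7],
    [0,0,0,0,0.7]
  ]
}}

```text
clock: 14.5
eef_pos: [0.6283, 0.11, 0.0475]
eef_rot: [179.9, 0.0, 94.5]
wrist_force: [-2.7, -0.4, 5.4]
gripper_width: 0.0408
```

>>> {"fn": "apply_moves", "kwargs": {
  "motion": [
    [0,0,0,0,0.45],
    [0,0,0,0,0.3],
    [0,0,0,0,0.15],
    [0,0,0,0,0],
    [0,0,0,0,0]
  ]
}}

```text
clock: 14.92
eef_pos: [0.6279, 0.11, 0.0458]
eef_rot: [-180.0, -0.0, 94.5]
wrist_force: [-0.2, 0.2, -0.4]
gripper_width: 0.0854
```

>>> {"fn": "apply_moves", "kwargs": {
  "motion": [
    [0,0,0.01,0,0],
    [0,0,0.04,0,0],
    [0,0,0.08,0,0],
    [0,0,0.115,0,0],
    [0,0,0.13,0,0]
  ]
}}

```text
clock: 15.33
eef_pos: [0.6314, 0.1102, 0.1834]
eef_rot: [179.4, 0.0, 94.5]
wrist_force: [1.4, -0.1, 1.4]
gripper_width: 0.0854
```

>>> {"fn": "apply_moves", "kwargs": {
  "motion": [
    [-0.02,0.01,0,0,0],
    [-0.055,0.028,0,0,0],
    [-0.09,0.046,0,0,0],
    [-0.126,0.064,0,0,0],
    [-0.16,0.081,0,0,0]
  ]
}}

```text
clock: 15.75
eef_pos: [0.4662, 0.1916, 0.1768]
eef_rot: [180.0, -0.0, 94.4]
wrist_force: [0.5, 0.2, 0.7]
gripper_width: 0.0851
```

>>> {"fn": "apply_moves", "kwargs": {
  "motion": [
    [-0.022,0.011,-0.01,0,0],
    [-0.028,0.0145,-0.02,0,0],
    [-0.028,0.0145,-0.02,0,0],
    [-0.028,0.0145,-0.02,0,0],
    [-0.028,0.0145,-0.02,0,0]
  ]
}}

```text
clock: 16.17
eef_pos: [0.4416, 0.2051, 0.1568]
eef_rot: [179.9, 0.0, 94.4]
wrist_force: [0.8, 0.2, 0.6]
gripper_width: 0.0855
```

```bash
python3 - <<'E'
from h import *
cw=r.camera_model("wrist");s=r.sense();w=r.snapshot("wrist");t=r.snapshot("top")
print(s["eef_pos"],s["dq"].round(2))
cv2.imwrite("pics/w10.png",w[:,:,::-1]);cv2.imwrite("pics/t10.png",t[:,:,::-1])
a=cv2.resize(t[120:300,140:440,::-1],(700,420));b=w[:,:,::-1]
cv2.imwrite("pics/c10.png",cv2.resize(np.hstack([a,b]),(800,267)))
E
```

```text
[0.44164457 0.20512057 0.15682245] [-0.48  0.36 -0.82  0.03  0.04  0.13]
```

View pics/c10.png

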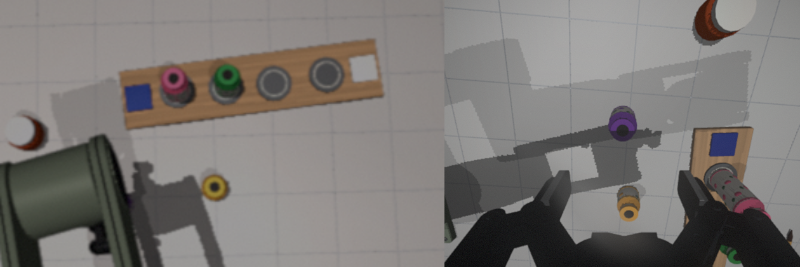

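View pics/w10.png

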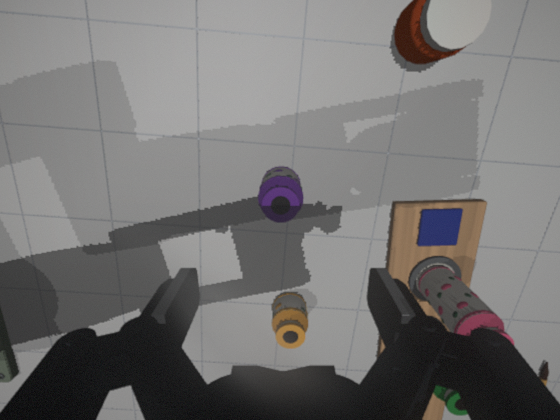

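Pink and green stand upright on discs 1 and 2. The violet mouth is at (280,205) in the wrist view.

```bash
python3 - <<'E'
from h import *
cw=r.camera_model("wrist");ct=r.camera_model("top")
print(ray(cw,(280.5,205),.072),ray(cw,(291,337),.056))
im=cv2.resize(cv2.imread("pics/t10.png"),None,fx=6,fy=6,interpolation=cv2.INTER_CUBIC)
for n,sd,z in(("a",(257,172),.120),("b",(293,170),.104)):
    c,st=blob((im.max(2)<50).astype(np.uint8)*255,np.array(sd)*6,5*6);c=(c+.5)/6-.5
    print(n,c,st[2:4]/6,ray(ct,c,z).round(4))
E
```

```text
[0.4398039  0.20716304 0.072     ] [0.46284434 0.05077083 0.056     ]
a [256.62544092 172.3904321 ] [5.         5.33333333] [0.6273 0.1096 0.12  ]
b [293.12722908 169.9691358 ] [5.83333333 6.        ] [0.634  0.0257 0.104 ]
```

>>> {"fn": "apply_moves", "kwargs": {
  "motion": [
    [0,0.001,-0.03,0,0],
    [0,0.001,-0.068,0,0],
    [0,0.001,-0.106,0,0],
    [0,0.001,-0.138,0,0],
    [0,0.001,-0.156,0,0]
  ]
}}

```text
clock: 16.68
eef_pos: [0.4384, 0.2051, -0.0034]
eef_rot: [-179.7, 0.1, 94.4]
wrist_force: [0.2, -0.1, -0.9]
gripper_width: 0.0854
```

>>> {"fn": "apply_moves", "kwargs": {
  "motion": [
    [0,0,0,0,0],
    [0,0,0,0,0.2],
    [0,0,0,0,0.3],
    [0,0,0,0,0.4],
    [0,0,0,0,0.45]
  ]
}}

```text
clock: 17.1
eef_pos: [0.4419, 0.2069, 0.002]
eef_rot: [179.8, -0.0, 94.5]
wrist_force: [-0.1, -0.1, 0.2]
gripper_width: 0.0469
```

>>> {"fn": "apply_moves", "kwargs": {
  "motion": [
    [0,0,0,0,0.5],
    [0,0,0,0,0.55],
    [0,0,0,0,0.6],
    [0,0,0,0,0.7],
    [0,0,0,0,0.7]
  ]
}}

```text
clock: 17.52
eef_pos: [0.4409, 0.2068, 0.0017]
eef_rot: [179.9, -0.0, 94.5]
wrist_force: [-1.6, -1.1, 6.7]
gripper_width: 0.0409
```

>>> {"fn": "apply_moves", "kwargs": {
  "motion": [
    [0,0,0.01,0,0.7],
    [0,0,0.036,0,0.7],
    [0,0,0.074,0,0.7],
    [0,0,0.112,0,0.7],
    [0,0,0.15,0,0.7]
  ]
}}

```text
clock: 17.93
eef_pos: [0.4392, 0.2063, 0.152]
eef_rot: [-180.0, 0.0, 94.5]
wrist_force: [0.3, 0.1, -1.3]
gripper_width: 0.0413
```

>>> {"fn": "apply_moves", "kwargs": {
  "motion": [
    [0.004,-0.012,0,0,0.7],
    [0.014,-0.04,0,0,0.7],
    [0.026,-0.074,0,0,0.7],
    [0.038,-0.108,0,0,0.7],
    [0.052,-0.14,0,0,0.7]
  ]
}}

```text
clock: 18.35
eef_pos: [0.4918, 0.0652, 0.151]
eef_rot: [179.9, 0.0, 94.5]
wrist_force: [1.1, 0.4, -1.6]
gripper_width: 0.0408
```

>>> {"fn": "apply_moves", "kwargs": {
  "motion": [
    [0.026,-0.024,0,0,0.7],
    [0.054,-0.048,0,0,0.7],
    [0.082,-0.072,0,0,0.7],
    [0.11,-0.096,0,0,0.7],
    [0.132,-0.112,0,0,0.7]
  ]
}}

```text
clock: 18.77
eef_pos: [0.6256, -0.0482, 0.1508]
eef_rot: [179.9, 0.1, 94.4]
wrist_force: [-0.2, 1.0, -0.5]
gripper_width: 0.0412
```

>>> {"fn": "apply_moves", "kwargs": {
  "motion": [
    [0.0105,-0.008,0,0,0.7],
    [0.0115,-0.009,-0.02,0,0.7],
    [0.0115,-0.009,-0.05,0,0.7],
    [0.0115,-0.009,-0.08,0,0.7],
    [0.0115,-0.009,-0.1,0,0.7]
  ]
}}

```text
clock: 19.18
eef_pos: [0.6336, -0.0543, 0.0477]
eef_rot: [-179.8, -0.1, 94.5]
wrist_force: [-0.8, 0.8, -2.8]
gripper_width: 0.0413
```

>>> {"fn": "apply_moves", "kwargs": {
  "motion": [
    [0,0,-0.004,0,0.7],
    [0,0,-0.01,0,0.7],
    [0,0,-0.012,0,0.7],
    [0,0,-0.012,0,0.7],
    [0,0,-0.012,0,0.7]
  ]
}}

```text
clock: 19.6
eef_pos: [0.6369, -0.0548, 0.0401]
eef_rot: [179.8, 0.1, 94.5]
wrist_force: [0.2, 0.4, -1.5]
gripper_width: 0.041
```

```bash
python3 - <<'E'
from h import *
cw=r.camera_model("wrist");s=r.sense();w=r.snapshot("wrist")
print(s["eef_pos"],s["dq"].round(2))
cv2.imwrite("pics/w11.png",w[:,:,::-1])
E
```

```text
[ 0.63691756 -0.05479518  0.04010399] [-0.05 -0.2  -0.13  0.13 -0.12 -0.01]
```

View pics/w11.png

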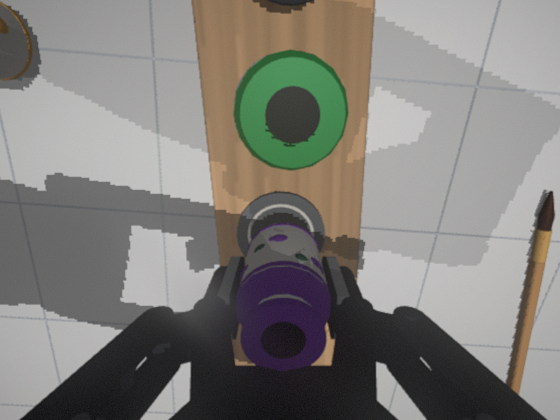

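Violet is held over disc 3: disc edges at columns 238 and 323 near row 230, top row 192, mouth at (283,339).

```bash
python3 - <<'E'
from h import *
cw=r.camera_model("wrist");p=r.sense()["eef_pos"];f=lambda uv,z:ray(cw,uv,z).round(4)[:2]
z=p[2]-.0017
print("mouth",f((283,339),z+.072),"foot far",f((283,225),z+.004),"disc far,L,R",f((281,192),.016),f((237.5,230),.016),f((323.5,230),.016))
E
```

```text
mouth [ 0.6368 -0.0539] foot far [ 0.6356 -0.0354] disc far,L,R [ 0.6334 -0.0234] [ 0.6062 -0.0522] [ 0.664  -0.0478]
```

>>> {"fn": "apply_moves", "kwargs": {
  "motion": [
    [-0.001,0.001,-0.006,0,0.7],
    [-0.001,0.001,-0.012,0,0.7],
    [-0.001,0.001,-0.016,0,0.7],
    [-0.001,0.001,-0.018,0,0.7],
    [-0.001,0.001,-0.019,0,0.7]
  ]
}}

```text
clock: 20.07
eef_pos: [0.6337, -0.0534, 0.0181]
eef_rot: [-179.9, -0.0, 94.5]
wrist_force: [-1.2, 0.3, -1.1]
gripper_width: 0.041
```

>>> {"fn": "apply_moves", "kwargs": {
  "motion": [
    [0,0,-0.001,0,0.7],
    [0,0,-0.001,0,0.7],
    [0,0,-0.002,0,0.7],
    [0,0,-0.002,0,0.7],
    [0,0,-0.003,0,0.7]
  ]
}}

```text
clock: 20.48
eef_pos: [0.6348, -0.0536, 0.0177]
eef_rot: [180.0, 0.0, 94.5]
wrist_force: [-6.1, 1.1, 12.9]
gripper_width: 0.041
```

>>> {"fn": "apply_moves", "kwargs": {
  "motion": [
    [0,0,0,0,0.7],
    [0,0,0,0,0.7],
    [0,0,0,0,0.7],
    [0,0,0,0,0.7],
    [0,0,0,0,0.7]
  ]
}}

```text
clock: 20.9
eef_pos: [0.6348, -0.0536, 0.0177]
eef_rot: [180.0, 0.0, 94.5]
wrist_force: [-3.4, 0.4, 7.5]
gripper_width: 0.0409
```

>>> {"fn": "apply_moves", "kwargs": {
  "motion": [
    [0,0,0.001,0,0.45],
    [0,0,0.001,0,0.3],
    [0,0,0.001,0,0.15],
    [0,0,0.001,0,0],
    [0,0,0.001,0,0]
  ]
}}

```text
clock: 21.32
eef_pos: [0.6344, -0.0535, 0.0168]
eef_rot: [-180.0, -0.0, 94.5]
wrist_force: [-0.4, 0.3, -0.5]
gripper_width: 0.0855
```

>>> {"fn": "apply_moves", "kwargs": {
  "motion": [
    [0,0,0.009,0,0],
    [0,0,0.039,0,0],
    [0,0,0.079,0,0],
    [0,0,0.119,0,0],
    [0,0,0.149,0,0]
  ]
}}

```text
clock: 21.73
eef_pos: [0.6356, -0.0538, 0.1704]
eef_rot: [179.8, 0.1, 94.5]
wrist_force: [1.2, 0.0, 0.8]
gripper_width: 0.0856
```

>>> {"fn": "apply_moves", "kwargs": {
  "motion": [
    [-0.02,0.012,0,0,0],
    [-0.055,0.033,0,0,0],
    [-0.09,0.054,0,0,0],
    [-0.125,0.075,0,0,0],
    [-0.155,0.094,0,0,0]
  ]
}}

```text
clock: 22.15
eef_pos: [0.4771, 0.0414, 0.1664]
eef_rot: [-180.0, -0.0, 94.5]
wrist_force: [1.2, 0.3, -0.3]
gripper_width: 0.0852
```

>>> {"fn": "apply_moves", "kwargs": {
  "motion": [
    [-0.0175,0.01,-0.01,0,0],
    [-0.0175,0.01,-0.03,0,0],
    [-0.0175,0.01,-0.03,0,0],
    [-0.0175,0.01,-0.03,0,0],
    [-0.0175,0.01,-0.03,0,0]
  ]
}}

```text
clock: 22.57
eef_pos: [0.4631, 0.0502, 0.1372]
eef_rot: [179.9, 0.0, 94.4]
wrist_force: [0.5, -0.1, -0.6]
gripper_width: 0.0854
```

```bash
python3 - <<'E'
from h import *
cw=r.camera_model("wrist");s=r.sense();w=r.snapshot("wrist")
print(s["eef_pos"],s["dq"].round(2))
cv2.imwrite("pics/w12.png",w[:,:,::-1])
E
```

```text
[0.46308104 0.05017007 0.13720435] [-0.16  0.18 -1.13  0.16 -0.27 -0.07]
```

View pics/w12.png

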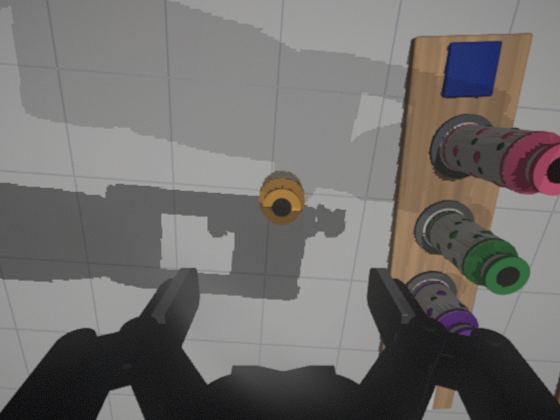

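Three vases stand in place, and the amber mouth is centred at (282,208).

>>> {"fn": "apply_moves", "kwargs": {
  "motion": [
    [0,0.001,-0.03,0,0],
    [0,0.001,-0.065,0,0],
    [0,0.001,-0.1,0,0],
    [0,0.001,-0.128,0,0],
    [0,0.001,-0.142,0,0]
  ]
}}

```text
clock: 23.03
eef_pos: [0.4606, 0.0511, -0.0086]
eef_rot: [-179.8, -0.0, 94.4]
wrist_force: [-0.3, 0.2, 0.3]
gripper_width: 0.0855
```

>>> {"fn": "apply_moves", "kwargs": {
  "motion": [
    [0,0,-0.002,0,0],
    [0,0,-0.002,0,0.2],
    [0,0,-0.002,0,0.3],
    [0,0,-0.002,0,0.4],
    [0,0,-0.002,0,0.45]
  ]
}}

```text
clock: 23.45
eef_pos: [0.4638, 0.0513, -0.0062]
eef_rot: [179.8, 0.0, 94.5]
wrist_force: [0.3, 0.4, -0.2]
gripper_width: 0.0467
```

>>> {"fn": "apply_moves", "kwargs": {
  "motion": [
    [0,0,0,0,0.5],
    [0,0,0,0,0.55],
    [0,0,0,0,0.6],
    [0,0,0,0,0.7],
    [0,0,0,0,0.7]
  ]
}}

```text
clock: 23.87
eef_pos: [0.4628, 0.0514, -0.0065]
eef_rot: [179.9, 0.0, 94.5]
wrist_force: [-1.5, -0.4, 6.0]
gripper_width: 0.0411
```

>>> {"fn": "apply_moves", "kwargs": {
  "motion": [
    [0,0,0.01,0,0.7],
    [0,0,0.036,0,0.7],
    [0,0,0.074,0,0.7],
    [0,0,0.11,0,0.7],
    [0,0,0.14,0,0.7]
  ]
}}

```text
clock: 24.28
eef_pos: [0.4624, 0.0515, 0.1352]
eef_rot: [179.8, 0.0, 94.5]
wrist_force: [1.7, -0.4, -2.0]
gripper_width: 0.0407
```

>>> {"fn": "apply_moves", "kwargs": {
  "motion": [
    [0.006,-0.012,0,0,0.7],
    [0.018,-0.036,0,0,0.7],
    [0.032,-0.064,0,0,0.7],
    [0.048,-0.092,0,0,0.7],
    [0.07,-0.118,0,0,0.7]
  ]
}}

```text
clock: 24.7
eef_pos: [0.5311, -0.0678, 0.1319]
eef_rot: [-179.9, -0.0, 94.5]
wrist_force: [0.8, 0.6, -0.6]
gripper_width: 0.0412
```

>>> {"fn": "apply_moves", "kwargs": {
  "motion": [
    [0.028,-0.02,0,0,0.7],
    [0.058,-0.04,0,0,0.7],
    [0.086,-0.058,0,0,0.7],
    [0.108,-0.072,0,0,0.7],
    [0.1165,-0.077,0,0,0.7]
  ]
}}

```text
clock: 25.12
eef_pos: [0.6508, -0.1465, 0.1317]
eef_rot: [179.9, 0.1, 94.4]
wrist_force: [-0.3, 0.6, -0.7]
gripper_width: 0.0409
```

>>> {"fn": "apply_moves", "kwargs": {
  "motion": [
    [0,0,-0.015,0,0.7],
    [0,0,-0.035,0,0.7],
    [0,0,-0.06,0,0.7],
    [0,0,-0.08,0,0.7],
    [0,0,-0.09,0,0.7]
  ]
}}

```text
clock: 25.53
eef_pos: [0.6454, -0.1428, 0.038]
eef_rot: [-179.6, -0.2, 94.5]
wrist_force: [-0.5, 0.3, -1.7]
gripper_width: 0.0409
```

>>> {"fn": "apply_moves", "kwargs": {
  "motion": [
    [0,0,0,0,0.7],
    [0,0,-0.005,0,0.7],
    [0,0,-0.01,0,0.7],
    [0,0,-0.012,0,0.7],
    [0,0,-0.012,0,0.7]
  ]
}}

```text
clock: 25.95
eef_pos: [0.6488, -0.1436, 0.0306]
eef_rot: [180.0, 0.0, 94.5]
wrist_force: [0.1, -0.3, -1.8]
gripper_width: 0.0411
```

```bash
python3 - <<'E'
from h import *
cw=r.camera_model("wrist");s=r.sense();w=r.snapshot("wrist")
print(s["eef_pos"],s["dq"].round(2))
cv2.imwrite("pics/w13.png",w[:,:,::-1])
E
```

```text
[ 0.64876278 -0.14364463  0.0306197 ] [-0.01 -0.17 -0.06 -0.03  0.13 -0.03]
```

View pics/w13.png

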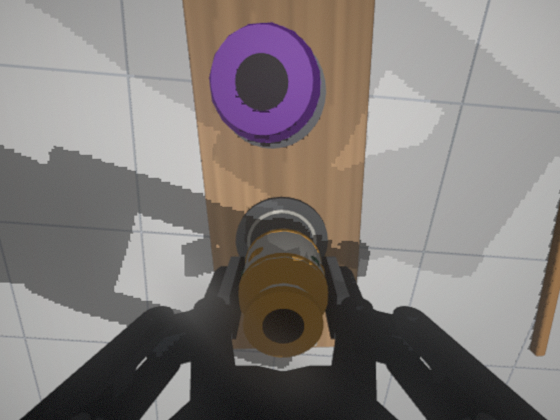

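Amber is held over disc 4: disc edges at columns 237 and 326, top row 197, foot edge at row 231.

```bash
python3 - <<'E'
from h import *
cw=r.camera_model("wrist");p=r.sense()["eef_pos"];f=lambda uv,z:ray(cw,uv,z).round(4)[:2]
z=p[2]+.0065
print("mouth",f((283,326),z+.056),"foot far",f((283,231),z+.004),"disc far,L,R",f((282,197),.016),f((237,235),.016),f((326.5,235),.016))
E
```

```text
mouth [ 0.649  -0.1435] foot far [ 0.6475 -0.1244] disc far,L,R [ 0.646  -0.1128] [ 0.6191 -0.1405] [ 0.6766 -0.136 ]
```

>>> {"fn": "apply_moves", "kwargs": {
  "motion": [
    [0,0.0005,-0.006,0,0.7],
    [0,0.0005,-0.012,0,0.7],
    [0,0.0005,-0.016,0,0.7],
    [0,0.0005,-0.018,0,0.7],
    [0,0.0005,-0.019,0,0.7]
  ]
}}

```text
clock: 26.42
eef_pos: [0.6477, -0.1428, 0.0101]
eef_rot: [-179.9, -0.0, 94.5]
wrist_force: [-0.4, 0.6, -0.6]
gripper_width: 0.041
```

>>> {"fn": "apply_moves", "kwargs": {
  "motion": [
    [0,0,-0.001,0,0.7],
    [0,0,-0.001,0,0.7],
    [0,0,-0.002,0,0.7],
    [0,0,-0.002,0,0.7],
    [0,0,-0.002,0,0.7]
  ]
}}

```text
clock: 26.83
eef_pos: [0.6488, -0.1432, 0.0097]
eef_rot: [179.9, 0.0, 94.5]
wrist_force: [-0.4, -0.2, 1.0]
gripper_width: 0.0413
```

>>> {"fn": "apply_moves", "kwargs": {
  "motion": [
    [0,0,0,0,0.7],
    [0,0,0,0,0.7],
    [0,0,0,0,0.7],
    [0,0,-0.001,0,0.7],
    [0,0,-0.001,0,0.7]
  ]
}}

```text
clock: 27.25
eef_pos: [0.6488, -0.1432, 0.0096]
eef_rot: [180.0, 0.0, 94.5]
wrist_force: [-2.8, 1.0, 7.1]
gripper_width: 0.0411
```

Contact is felt again, so I'll release, rise and retreat.

>>> {"fn": "apply_moves", "kwargs": {
  "motion": [
    [0,0,0.001,0,0.45],
    [0,0,0.001,0,0.3],
    [0,0,0.001,0,0.15],
    [0,0,0.001,0,0],
    [0,0,0.001,0,0]
  ]
}}

```text
clock: 27.67
eef_pos: [0.6482, -0.143, 0.0087]
eef_rot: [-180.0, -0.0, 94.5]
wrist_force: [0.6, -0.4, -0.2]
gripper_width: 0.0853
```

>>> {"fn": "apply_moves", "kwargs": {
  "motion": [
    [0,0,0.009,0,0],
    [0,0,0.039,0,0],
    [0,0,0.079,0,0],
    [0,0,0.119,0,0],
    [0,0,0.159,0,0]
  ]
}}

```text
clock: 28.08
eef_pos: [0.648, -0.1429, 0.17]
eef_rot: [-180.0, -0.0, 94.5]
wrist_force: [0.0, -0.1, 1.0]
gripper_width: 0.0854
```

>>> {"fn": "apply_moves", "kwargs": {
  "motion": [
    [-0.03,-0.025,0.01,0,0],
    [-0.06,-0.05,0.02,0,0],
    [-0.09,-0.075,0.02,0,0],
    [-0.12,-0.1,0.02,0,0],
    [-0.15,-0.125,0.02,0,0]
  ]
}}

```text
clock: 28.5
eef_pos: [0.4972, -0.2689, 0.1894]
eef_rot: [179.9, 0.1, 94.5]
wrist_force: [0.1, -1.3, -0.6]
gripper_width: 0.0851
```

>>> {"fn": "apply_moves", "kwargs": {
  "motion": [
    [-0.02,-0.03,0,0,0],
    [-0.04,-0.06,0,0,0],
    [-0.05,-0.08,0,0,0],
    [-0.05,-0.08,0,0,0],
    [-0.05,-0.08,0,0,0]
  ]
}}

```text
clock: 28.92
eef_pos: [0.4478, -0.3491, 0.1887]
eef_rot: [180.0, 0.0, 94.3]
wrist_force: [-0.6, -0.4, -1.7]
gripper_width: 0.0853
```

```bash
python3 - <<'E'
from h import *
s=r.sense();print(s["clock"],s["wrist_force"])
t=r.snapshot("top");sc=r.snapshot("scene");ct=r.camera_model("top")
cv2.imwrite("pics/t14.png",t[:,:,::-1]);cv2.imwrite("pics/s14.png",sc[:,:,::-1])
a=cv2.resize(t[120:300,140:440,::-1],(700,420));b=cv2.resize(sc[130:370,200:380,::-1],(315,420))
cv2.imwrite("pics/c14.png",cv2.resize(np.hstack([a,b]),(800,331)))
K=6;im=cv2.resize(cv2.imread("pics/t14.png"),None,fx=K,fy=K,interpolation=cv2.INTER_CUBIC)
P=dict(a=(.628,.1085,.104),b=(.632,.0257,.088),c=(.636,-.0555,.072),d=(.6485,-.1448,.056))
for k,(x,y,h) in P.items():
    q=np.array(ct["R"])@[x,y,h+.016]+ct["t"];sd=np.array((q[0]/q[2]*ct["fx"]+ct["cx"],q[1]/q[2]*ct["fy"]+ct["cy"]))
    c,st=blob((im.max(2)<52).astype(np.uint8)*255,sd*K,5*K);c=(c+.5)/K-.5
    X=ray(ct,c,h+.016); print(k,c.round(1),st[2:4]/K,X.round(4),"err mm",(1000*(X[:2]-[x,y])).round(1))
print("jar",ray(ct,(154,209),.062).round(3))
E
```

```text
28.9167 [-0.57735102 -0.36867669 -1.70779434]
a [256.6 172.4] [5.16666667 5.66666667] [0.6273 0.1097 0.12  ] err mm [-0.7  1.2]
b [293.1 169.9] [6.16666667 6.16666667] [0.6341 0.0258 0.104 ] err mm [2.1 0.1]
c [327.1 169.8] [6.         5.83333333] [ 0.6356 -0.0545  0.088 ] err mm [-0.4  1. ]
d [363.7 164.5] [5.         5.16666667] [ 0.6496 -0.144   0.072 ] err mm [1.1 0.8]
jar [0.557 0.359 0.062]
```

View pics/c14.png

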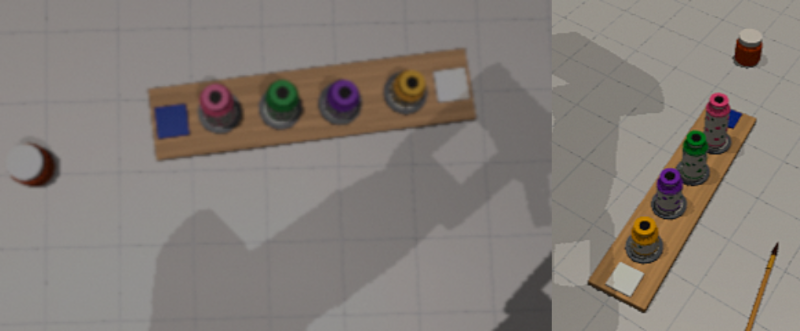

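All four vases stand upright in order (pink, green, violet, amber), all within about 2 mm of the disc centres. I'll compare the jar between the first and last pictures, then hand in.

```bash
python3 - <<'E'
from h import *
a,b=[cv2.imread(f"pics/{n}.png")[185:235,130:185].astype(int) for n in("top0","t14")]
for i in(a,b):
    m=((i[...,2]-i[...,0])>40).astype(np.uint8); print(cv2.connectedComponentsWithStats(m)[3][1:3], m.sum())
print(r.finish_job())
E
```

```text
[[32.         28.26229508]] 61
[[32.15151515 28.5       ]] 66
the job is handed in; nothing more can be done
None
```

I placed the four vases upright on the drying plank and handed the job in. From the blue tile the order is pink (104 mm), green (88 mm), violet (72 mm), amber (56 mm). It took about 29 s of the 106 s allowed.

- **Placing:** the last top view puts each vase within about 2 mm of its disc centre. Green is the farthest off, about 2 mm along x. The other three are within about 1.5 mm.
- **Bystanders:** the jar shows no shift between the first and last top pictures (under 0.3 px). The gripper was open, lifted and clear of everything at the end.
- **What went wrong:** my first grip on the green vase was too high and closed on its rim and shoulder, pressing it with about 16 N. It did not tip. The pictures showed the fingertips about 25 mm further back than the stated tool data, so I lowered all later grasps to allow for that. Each of those closed at about 41 mm, on the straight belly.
- **Set-downs:** contact at the wrist stayed under 13 N.

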